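Return a borrowed material swatch through the returns slot

TASK

Return the red material swatch that lies on the steel plinth: slide it over the deck, square it up to the slot with the orange flap and ease it right through, so that it drops into the collecting box and the flap closes behind it. The pressed face is brittle, so do not ram it, and leave the turned wooden pieces, the tins, the bobbin and the jar where they stand.

Things in the scene. Friction and masses are not known exactly. Their poses are not given: they have to be found in the camera images.
- swatch_center (a point): centre (half-way up) of the loose swatch: flat rigid plate 110 mm long (its x), 100 mm wide (its y), 6 mm thick, speckled red face, about 0.11 kg, flat on the deck; too wide to grip, so push it. Starts some 170 mm before the slot, up to 30 mm to a side, turned up to 0.45 rad; only the 100 mm side fits. Slides on the deck at about 0.5 N and stops when the push stops
- slot (a point): middle of the slot's lower edge, on the outer face of the collecting box of the grey steel plinth, level with its deck. x points horizontally into the box (the way to push), y along the slot, z up. The slot has brass trim, is 103 mm wide and 11 mm high, through a 5 mm wall with no lead-in or side guides. A caught corner resists far more than the flap
- returns: the fixed plinth: origin on the table right below slot, same axes. Flat open deck 80 mm above the table, from the slot's face 340 mm towards -x, 140 mm to either side. Collecting box behind the face: 200 mm wide, 175 mm deep, clear lid 50 mm above the deck
- box_in (a point): centre of the floor inside the collecting box, 68 mm below the deck; inside it is 165 mm by 190 mm. The deck ends behind the 5 mm wall, where a smooth metal chute slopes down at 30 degrees: a plate pushed less than about half way in stays in the slot; once its middle is 10 to 20 mm past the slot's face it tips on to the chute and slides in by itself when the fingers let it go
- flap (a joint): orange flap hung inside, 26 mm behind the slot's face, 110 mm wide, hinged 37 mm above the deck, covering the slot: 0 rad closed, about 0.5 with a plate flat under it, up to 1.45. The plate pushes it open; a light spring shuts it. Plate and flap together resist the push with 1 to 4 N
- dome: green turned-wood dome, 32 mm across, 25 mm high, loose on the deck at the front corner of the box, about 35 mm before the face and 118 mm to the slot's +y side; origin at its underside. Leave it alone
- cone: yellow turned-wood cone, 32 mm across, 30 mm high, loose on the deck about 35 mm before the face and 118 mm to the slot's -y side; origin at its underside. Leave it alone
- tin0: dark fibre tin with pale lid, 74 mm across, 80 mm high, loose on the table near the deck's open end; origin at its underside. Leave it alone
- tin1: the same tin with grey lid, beside it. Leave it alone
- bobbin: wooden bobbin, 40 mm across, 58 mm high, on the table; origin at its underside. Leave it alone
- sample_jar: amber jar with wooden cap, 52 mm across, 75 mm high, on the table; origin at its underside. Leave it alone
- bead: pink turned-wood bead on a flat foot, 28 mm across, 24 mm high, loose on the deck in a corner of the end away from the slot (about 318 mm before the face, 118 mm to the slot's +y side); origin at its underside. Leave it alone
There are look-alikes about, which are no part of the job. Leave any blue, purple or yellow look-alike of the part that bears swatch_center alone.

How it is judged:
By the outcome, as a careful person would: the job done as asked, in the order asked, and still so for the second after the job is handed in, with the robot touching nothing.
It also fails if it takes over 72 s, if anything falls off the work surface, if the arm or the gripper's body presses on something with over 40 N, if the wrist force passes 120 N, or if a joint passes its speed limit or range.

ROBOT

A 6-joint arm with a two-finger parallel gripper is mounted at the origin on the work surface. World frame = base frame: x ahead of the robot, y to its left, z up, the work surface at z = 0. Lengths are in m, angles in rad, forces in N, time in s.
With the tool pointing down it reaches from about 0.35 to 0.775 m from the base axis. Payload 7.3 kg.
Tool frame: the origin (TCP) lies midway between the tips of the shut fingers; the grasp point (between the pads) lies 19 mm behind it; z points along the fingers, y is the direction in which the jaws open and shut (so a half turn about z gives the same grasp; the last joint's range is limited). The gripper opens to 92 mm and grips with 3 to 60 N. Pads are 19 mm wide; open, the fingers measure 130 mm over their backs; the gripper's body (75 mm by 190 mm) begins 47 mm behind the grasp point.
Start: joints at [-1.447, 0.342, 1.524, -0, 1.275, -0.146], TCP at [0.14, -0.506, 0.227] pointing down, gripper open.
Joint ranges: [-2.53, 2.53], [-0.77, 2.02], [0.04, 2.7], [-1, 4.14], [0.28, 2.66], [-3.11, 3.11]. Speed limits (rad/s): [2.57, 2.57, 3.14, 3.14, 3.14, 3.14].

INTERFACE

Orientations are given as [roll, pitch, yaw] about the fixed x, y, z axes, in that order (R = Rz(yaw) Ry(pitch) Rx(roll)).
In Python, from cell import status, eyes, job gives the robot as it stands.
- The arm moves only by the tool jog_arm, never from a script. Its argument "series" is a list of rows, each a list of 3 entries, a list of its own where there are three numbers: the gripper command: -1 is shut, 1 is fully open, values between are in proportion, then the shift along the tool's x, y, z in m, then the turn, a rotation vector about the tool's x, y, z in rad. In form: [[grip, [x, y, z], [ax, ay, az]], ...]. A call has 1 to 12 rows; each row is the pose to reach, as a shift and turn from the pose commanded when the call began, along the tool's axes at that moment; what a row does not reach only later rows make up. A row lasts 1/12 s, in which the tool goes at most 41.7 mm and 7.16 degrees, less where a joint would pass 70% of its speed; a pose out of reach is approached as far as the arm can. A call with a gripper value outside its range is refused whole. The fingers move at their own pace and stop on an object; "squeeze" is the grip in N (left out, the last holds). Time passes only in rows, so rows that repeat a pose let the fingers close. It gives the time, the measured TCP pose, the force and the opening at its end, in the units of the state.
- status.observe(): the state, without advancing time (a new reading comes with each control period).
- eyes.read_camera(name): name is "scene" or "top" or "wrist"; returns a dict with "img" (400x640x3 uint8, red, green, blue), "range_z" (400x640 float32, m along the optical axis (not along the pixel's ray), 0 where there is no reading), "camera_matrix" (3x3 intrinsics, pixels), "T" (4x4, takes a point from camera to world coordinates); the wrist camera has in their place "tool_from_camera" (4x4, takes a point from camera to tool coordinates, whose origin is the TCP and whose axes are the flange's). Camera axes: x right, y down, z forward; pixel columns grow to the right and rows downward; lengths in m; the calibration is good to about 2 mm. A picture is of the moment at which its call begins: read the wrist's pose just before it.
- job.hand_in(): hands the job in, once; it reports no verdict.
The state is a dict: "time": time; "qpos": joint angles; "qvel": joint speeds; "joint_efforts": joint torques, N m; "tool_pos": TCP position; "tool_rot": TCP orientation; "contact_force": force on the tool from outside, world axes, zero at the start; "torque": the same for the moment, N m; "opening": finger opening in m.
Only numpy, scipy, OpenCV 4.12 (cv2) and the standard library are available. Lean on these libraries where they do the work, as an engineer would, in place of code of your own. Each camera call takes 0.05 s, during which the arm holds its last target.

## Working session

There is one attempt and no reset: what is moved stays moved. The work goes in short steps, Python scripts to look and compute and a tool call to move; the robot and the scene stay as the last step left them, time stands still between calls to the robot, and variables do not carry over. Pictures are saved under pics/ and viewed, and the job is handed in when it is done.

Besides the shell and the picture viewer there is one more tool, called after "Emit:" as name(argument=value, ...), one argument or row to a line, values as JSON. jog_arm: Moves the arm, as the interface text tells. Its arguments: {"type":"object","properties":{"series":{"type":"array","items":{"type":"array"}},"squeeze":{"type":"number"}},"required":["series"]}

```bash
ls; mkdir -p pics; python3 - <<'E'
from cell import status, eyes
import cv2
print(status.observe())
for n in ("scene","top","wrist"):
    c=eyes.read_camera(n); cv2.imwrite(f"pics/{n}0.png",c["img"][:,:,::-1])
    print(n,c["camera_matrix"].tolist(), c.get("T",c.get("tool_from_camera")).round(4).tolist())
E
```

```text
pics
{'time': 0.0, 'qpos': array([-1.44702526e+00,  3.42710731e-01,  1.52505632e+00, -3.10919316e-05,
        1.27534840e+00, -1.45952697e-01]), 'qvel': array([ 1.27796971e-04, -1.44464325e-04, -9.74543177e-04, -1.97767288e-03,
        6.97127938e-05,  6.12202191e-04]), 'joint_efforts': array([ 4.07984935e-04, -4.31239879e+01, -2.44221836e+01,  7.17899948e-02,
        5.61776175e-02, -1.31488609e-04]), 'tool_pos': array([ 0.13987904, -0.50559555,  0.22603745]), 'tool_rot': array([-3.14008172e+00, -1.92053446e-04,  2.69732694e-01]), 'contact_force': array([ 0.99766358, -0.49000198,  0.04252227]), 'torque': array([0.03625735, 0.01204555, 0.03088493]), 'opening': 0.09181939754971918}
scene [[514.1073518046065, 0.0, 319.38226238028045], [0.0, 514.1073518046065, 200.05870274953395], [0.0, 0.0, 1.0]] [[-0.4766, 0.7142, -0.5127, 1.2565], [0.879, 0.3762, -0.293, 0.4309], [-0.0163, -0.5902, -0.8071, 1.1819], [0.0, 0.0, 0.0, 1.0]]
top [[479.6635730107739, 0.0, 322.7869320126836], [0.0, 479.6635730107739, 201.18761548056438], [0.0, 0.0, 1.0]] [[-0.0245, -0.9779, 0.2076, 0.2735], [-0.9997, 0.0249, -0.0007, 0.0004], [-0.0045, -0.2076, -0.9782, 1.41], [0.0, 0.0, 0.0, 1.0]]
wrist [[333.42698273551554, 0.0, 316.35966809752756], [0.0, 333.42698273551554, 205.02540243994903], [0.0, 0.0, 1.0]] [[-0.0001, -0.962, -0.2732, 0.0735], [1.0, -0.0003, 0.0008, -0.0012], [-0.0009, -0.2732, 0.962, -0.157], [0.0, 0.0, 0.0, 1.0]]
```

View pics/scene0.png

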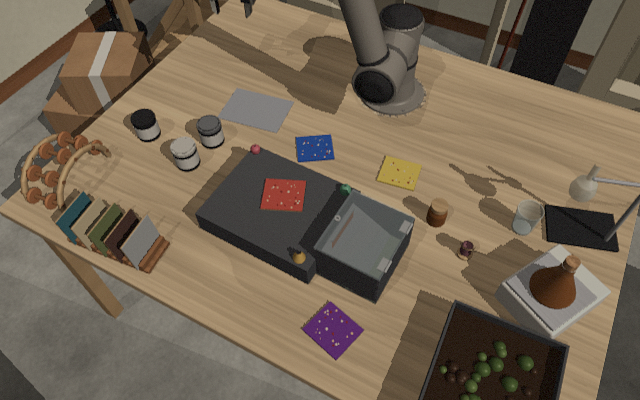

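View pics/top0.png

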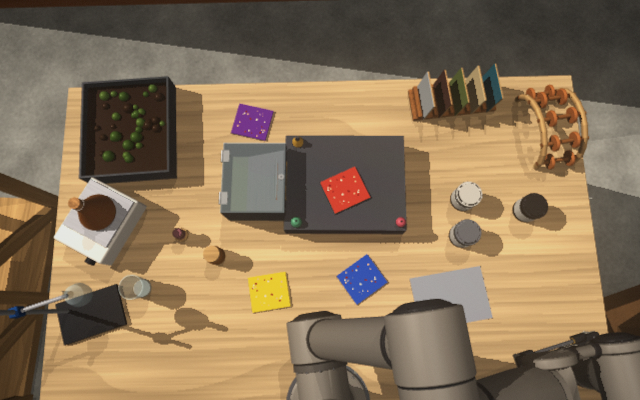

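View pics/wrist0.png

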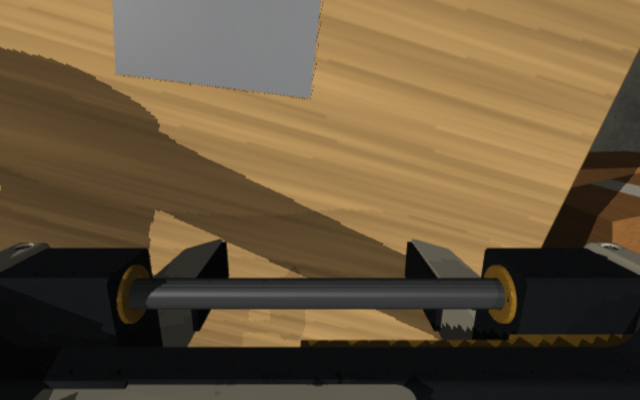

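Candidates (top view): red on the plinth (345,190); blue (362,280), yellow (270,292) and purple (253,122) are look-alikes on the table. I choose red. Next: a close crop and a measurement.

```bash
cat > h.py <<'E'
import numpy as np, cv2
from cell import status, eyes
def cam(n):
    s=status.observe(); c=eyes.read_camera(n)
    if n=="wrist":
        from scipy.spatial.transform import Rotation as R
        T=np.eye(4);T[:3,:3]=R.from_euler("xyz",s["tool_rot"]).as_matrix();T[:3,3]=s["tool_pos"]
        c["T"]=T@c["tool_from_camera"]
    return c
def cloud(c):
    K=c["camera_matrix"];z=c["range_z"];v,u=np.mgrid[:400,:640]
    P=np.stack([(u-K[0,2])/K[0,0]*z,(v-K[1,2])/K[1,1]*z,z],-1)
    W=P@c["T"][:3,:3].T+c["T"][:3,3]; W[z<=0]=np.nan
    return W
def onplane(c,uv,h):
    uv=np.asarray(uv,float).reshape(-1,2);K=c["camera_matrix"]
    d=np.c_[(uv-[K[0,2],K[1,2]])/[K[0,0],K[1,1]],np.ones(len(uv))]@c["T"][:3,:3].T
    o=c["T"][:3,3]; return o+d*((h-o[2])/d[:,2])[:,None]
def proj(c,P):
    P=(np.asarray(P,float).reshape(-1,3)-c["T"][:3,3])@c["T"][:3,:3]; K=c["camera_matrix"]
    return P[:,:2]/P[:,2:]*[K[0,0],K[1,1]]+[K[0,2],K[1,2]]
def redmask(c):
    h=cv2.cvtColor(c["img"],cv2.COLOR_RGB2HSV)
    m=((h[...,0]<8)|(h[...,0]>172))&(h[...,1]>150)&(h[...,2]>90)
    W=cloud(c); m&=(W[...,2]>0.06)&(W[...,2]<0.11)
    m=cv2.morphologyEx(m.astype(np.uint8),cv2.MORPH_CLOSE,np.ones((7,7)))
    n,l,st,_=cv2.connectedComponentsWithStats(m)
    return (l==1+np.argmax(st[1:,4])).astype(np.uint8)
def plate(c,h=0.086):
    m=redmask(c); cs,_=cv2.findContours(m,cv2.RETR_EXTERNAL,cv2.CHAIN_APPROX_NONE)
    k=max(cs,key=cv2.contourArea)[:,0]
    return onplane(c,k,h)
E
python3 - <<'E'
from h import *
for n in ("top","scene"):
    c=cam(n); W=cloud(c)
    p=plate(c); r=cv2.minAreaRect((p[:,:2]*1000).astype(np.float32)); print(n,"plate",r, cv2.boxPoints(r).tolist())
    d=(abs(W[...,2]-0.08)<0.006)&(W[...,0]>.3)
    m=cv2.morphologyEx(d.astype(np.uint8),cv2.MORPH_OPEN,np.ones((5,5)))
    nn,l,st,_=cv2.connectedComponentsWithStats(m);m=l==1+np.argmax(st[1:,4])
    q=W[m]; print(np.median(q[:,2]),cv2.minAreaRect((q[:,:2]*1000).astype(np.float32)),len(q))
    t=(abs(W[...,2]-0.13)<0.008); q=W[t&(W[...,0]>.3)]; print("lid",cv2.minAreaRect((q[:,:2]*1000).astype(np.float32)),len(q))
    if n=="top": cv2.imwrite("pics/top1.png",cv2.resize(c["img"][120:250,200:430,::-1],None,fx=3.4,fy=3.4,interpolation=cv2.INTER_CUBIC))
    else: cv2.imwrite("pics/scene1.png",cv2.resize(c["img"][130:310,180:430,::-1],None,fx=3,fy=3,interpolation=cv2.INTER_CUBIC))
E
```

```text
top plate ((587.0912475585938, -63.38323211669922), (101.55174255371094, 110.90373992919922), 23.538358688354492) [[518.3948364257812, -32.82334899902344], [562.6857299804688, -134.49911499023438], [655.7876586914062, -93.943115234375], [611.4967651367188, 7.7326507568359375]]
0.07985135957421119 ((611.3807373046875, -64.42247009277344), (342.0594482421875, 281.07354736328125), 88.05429077148438) 8017
lid ((639.6865234375, -41.68994140625), (218.03140258789062, 1432.534423828125), 5.441160678863525) 4848
scene plate ((588.5199584960938, -61.67485046386719), (100.12590026855469, 109.83988952636719), 23.453075408935547) [[520.73486328125, -31.216989517211914], [564.450927734375, -131.98260498046875], [656.3050537109375, -92.1327133178711], [612.5889892578125, 8.632904052734375]]
0.0784810853175919 ((612.557861328125, -74.05046081542969), (325.6822204589844, 283.67791748046875), 87.4079818725586) 7637
lid ((639.4956665039062, -40.52178955078125), (221.097412109375, 1434.3414306640625), 4.643710136413574) 5624
```

View pics/top1.png

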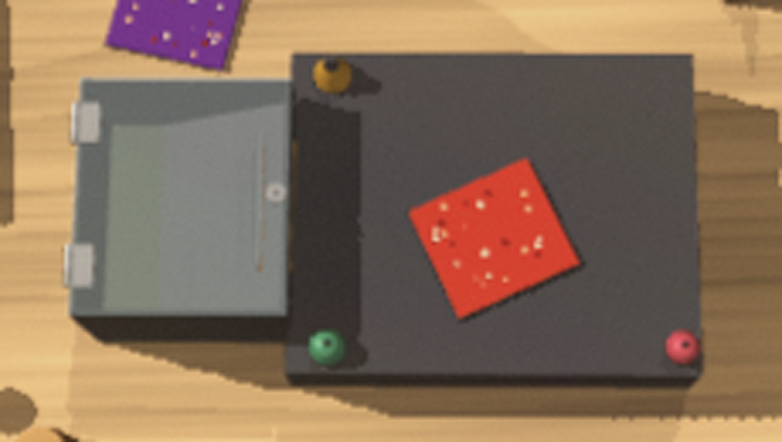

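View pics/scene1.png

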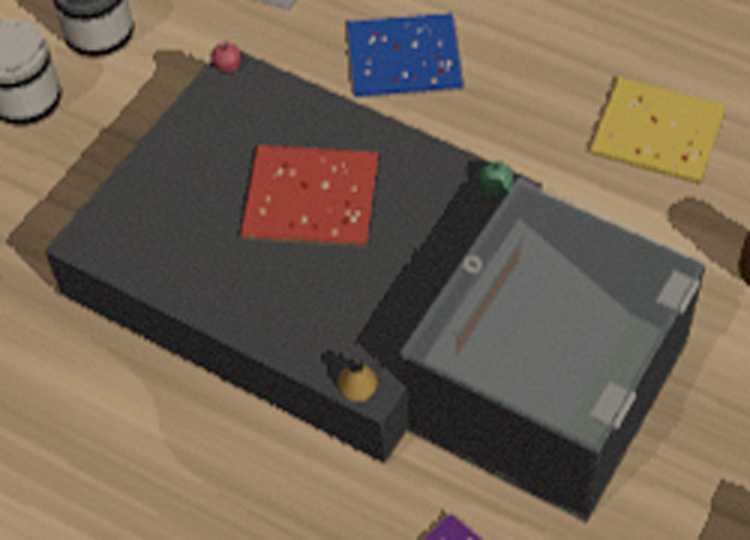

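Scene: the red swatch sits at crop (495,240) on the grey plinth with the box to its left (image), so the slot faces world −y. The purple, blue and yellow swatches are on the table. By description the target is the red one. In slot coordinates it is at about (−169, +23) mm and turned about +0.44 rad. Plan: push its side round an arc with two fingers, which squares and centres it, then push from behind.

```bash
cat >> h.py <<'E'
from scipy.spatial.transform import Rotation as R
def Rd(yaw): return R.from_euler("xyz",[np.pi,0,yaw])
def rel(goals,base=None):
    """goals: (x,y,z,yaw) list, base (x,y,z,yaw) or measured"""
    if base is None:
        s=status.observe(); p0=s["tool_pos"]; R0=R.from_euler("xyz",s["tool_rot"])
    else: p0=np.array(base[:3]);R0=Rd(base[3])
    for g in goals:
        sh=R0.inv().apply(np.array(g[:3])-p0); t=(R0.inv()*Rd(g[3])).as_rotvec()
        print(sh.round(4).tolist(),t.round(4).tolist())
E
python3 - <<'E'
from h import *
rel([(.5105,-.0962,.2,.41),(.5105,-.0962,.0825,.41)])
E
```

```text
[0.4664, -0.296, 0.0266] [-0.0006, -0.0001, -0.1402]
[0.4663, -0.296, 0.1441] [-0.0006, -0.0001, -0.1402]
```

Emit:
jog_arm(
  series=[
    [0.74, [0.466, -0.296, 0.027], [0, 0, -0.14]],
    [0.74, [0.466, -0.296, 0.027], [0, 0, -0.14]],
    [0.74, [0.466, -0.296, 0.027], [0, 0, -0.14]],
    [0.74, [0.466, -0.296, 0.027], [0, 0, -0.14]],
    [0.74, [0.466, -0.296, 0.027], [0, 0, -0.14]],
    [0.74, [0.466, -0.296, 0.027], [0, 0, -0.14]],
    [0.74, [0.466, -0.296, 0.027], [0, 0, -0.14]],
    [0.74, [0.466, -0.296, 0.027], [0, 0, -0.14]],
    [0.74, [0.466, -0.296, 0.027], [0, 0, -0.14]],
    [0.74, [0.466, -0.296, 0.027], [0, 0, -0.14]],
    [0.74, [0.466, -0.296, 0.027], [0, 0, -0.14]],
    [0.74, [0.466, -0.296, 0.027], [0, 0, -0.14]],
  ],
)

```text
time: 1.25
tool_pos: [0.4759, -0.1337, 0.2023]
tool_rot: [3.141, -0.0, 0.41]
contact_force: [1.4, -0.9, 0.6]
opening: 0.0798
```

```bash
python3 - <<'E'
from h import *
rel([(.5105,-.0962,.2,.41),(.5105,-.0962,.0825,.41)])
E
```

```text
[0.0466, -0.0206, 0.0023] [0.0004, -0.0001, -0.0]
[0.0466, -0.0207, 0.1198] [0.0004, -0.0001, -0.0]
```

Emit:
jog_arm(
  series=[
    [0.74, [0.047, -0.021, 0.002], [0, 0, 0]],
    [0.74, [0.047, -0.021, 0.002], [0, 0, 0]],
    [0.74, [0.047, -0.021, 0.002], [0, 0, 0]],
    [0.74, [0.047, -0.021, 0.002], [0, 0, 0]],
  ],
)

```text
time: 1.58
tool_pos: [0.5092, -0.0975, 0.1999]
tool_rot: [-3.141, 0.001, 0.411]
contact_force: [-0.1, -0.7, -0.2]
opening: 0.0797
```

```bash
python3 - <<'E'
from h import *
c=cam("wrist"); cv2.imwrite("pics/w1.png",c["img"][:,:,::-1])
p=plate(c); print(cv2.minAreaRect((p[:,:2]*1000).astype(np.float32)))
print(status.observe()["tool_pos"])
rel([(.5105,-.0962,.0825,.41)])
E
```

```text
((586.8740844726562, -62.42247009277344), (99.46023559570312, 110.14697265625), 23.565093994140625)
[ 0.50888524 -0.09824328  0.20010411]
[0.0024, -0.0012, 0.1176] [-0.0, 0.001, -0.0002]
```

View pics/w1.png

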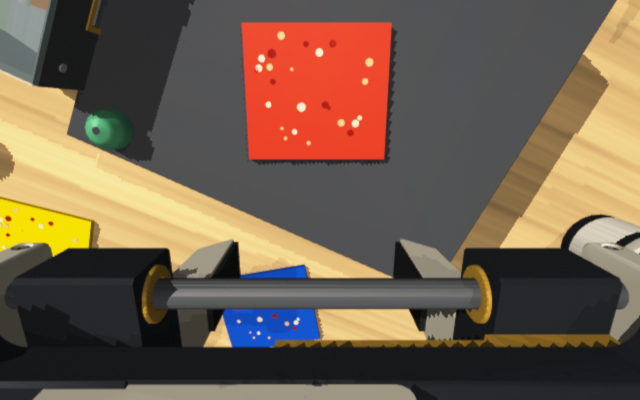

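Wrist view: the red plate is square-on at (318,90), with the fingers clear of its near side. The wrist measurement agrees with the top and scene cameras to within about 1.5 mm. Descending.

Emit:
jog_arm(
  series=[
    [0.74, [0, 0, 0.04], [0, 0, 0]],
    [0.74, [0, 0, 0.08], [0, 0, 0]],
    [0.74, [0, 0, 0.1], [0, 0, 0]],
    [0.74, [0, 0, 0.112], [0, 0, 0]],
    [0.74, [0, 0, 0.117], [0, 0, 0]],
    [0.74, [0, 0, 0.117], [0, 0, 0]],
    [0.74, [0, 0, 0.117], [0, 0, 0]],
  ],
)

```text
time: 2.22
tool_pos: [0.5097, -0.0987, 0.0841]
tool_rot: [3.141, -0.001, 0.408]
contact_force: [-0.5, -0.0, 0.0]
opening: 0.0798
```

```bash
python3 - <<'E'
from h import *
s=status.observe();print(s["tool_pos"],s["tool_rot"],s["contact_force"])
C=np.array([.5872,-.0626]);a=np.radians(23.55);R0=.054;end=np.radians(-1.95)
cor=C+R0*np.array([np.sin(a),-np.cos(a)])
b=(.5105,-.0962,.0825,.41)
d=np.array([np.cos(a),np.sin(a)])
G=[]
for k in (.075,.065,.0605): q=C-k*d; G.append((q[0],q[1],.0825,a))
n=18
for i in range(1,n+1):
    t=a+(end-a)*i/n; c=cor+R0*np.array([-np.sin(t),np.cos(t)]); q=c-.0595*np.array([np.cos(t),np.sin(t)]); G.append((q[0],q[1],.0825,t))
print(cor,c); rel(G,None)
E
```

```text
[ 0.50966099 -0.09871763  0.08408965] [ 3.14069163e+00 -6.28713316e-04  4.08343239e-01] [-4.79845700e-01 -3.02676235e-02  4.72398791e-04]
[ 0.60877566 -0.11210243] [ 0.61061313 -0.05813371]
[0.0105, -0.0022, 0.0016] [0.0009, -0.0006, -0.0027]
[0.0205, -0.0022, 0.0016] [0.0009, -0.0006, -0.0027]
[0.025, -0.0022, 0.0016] [0.0009, -0.0006, -0.0027]
[0.0274, -0.0037, 0.0016] [0.0009, -0.0006, 0.022]
[0.0287, -0.0051, 0.0016] [0.0009, -0.0006, 0.0468]
[0.0302, -0.0065, 0.0016] [0.0009, -0.0007, 0.0715]
[0.0316, -0.0078, 0.0016] [0.0009, -0.0007, 0.0962]
[0.0331, -0.0091, 0.0016] [0.0009, -0.0007, 0.1209]
[0.0346, -0.0104, 0.0016] [0.0009, -0.0007, 0.1457]
[0.0362, -0.0117, 0.0016] [0.0008, -0.0007, 0.1704]
[0.0377, -0.0129, 0.0016] [0.0008, -0.0007, 0.1951]
[0.0394, -0.014, 0.0016] [0.0008, -0.0007, 0.2198]
[0.041, -0.0152, 0.0016] [0.0008, -0.0007, 0.2446]
[0.0427, -0.0162, 0.0016] [0.0008, -0.0007, 0.2693]
[0.0444, -0.0173, 0.0016] [0.0008, -0.0008, 0.294]
[0.0461, -0.0183, 0.0016] [0.0008, -0.0008, 0.3187]
[0.0478, -0.0192, 0.0016] [0.0008, -0.0008, 0.3435]
[0.0496, -0.0202, 0.0016] [0.0008, -0.0008, 0.3682]
[0.0514, -0.021, 0.0016] [0.0008, -0.0008, 0.3929]
[0.0532, -0.0219, 0.0016] [0.0008, -0.0008, 0.4177]
[0.055, -0.0226, 0.0016] [0.0007, -0.0008, 0.4424]
```

Emit:
jog_arm(
  series=[
    [0.74, [0.005, -0.002, 0.0015], [0, 0, 0]],
    [0.74, [0.012, -0.002, 0.0015], [0, 0, 0]],
    [0.74, [0.019, -0.002, 0.0015], [0, 0, 0]],
    [0.74, [0.0245, -0.002, 0.0015], [0, 0, 0]],
    [0.74, [0.0245, -0.002, 0.0015], [0, 0, 0]],
    [0.74, [0.0245, -0.002, 0.0015], [0, 0, 0]],
  ],
)

```text
time: 2.72
tool_pos: [0.5317, -0.0857, 0.0818]
tool_rot: [3.141, -0.0, 0.411]
contact_force: [-0.5, 0.8, 0.7]
opening: 0.0799
```

```bash
python3 - <<'E'
from h import *
s=status.observe();print(s["tool_pos"],s["tool_rot"],s["contact_force"])
c=cam("wrist"); cv2.imwrite("pics/w2.png",c["img"][:,:,::-1])
p=plate(c); print(cv2.minAreaRect((p[:,:2]*1000).astype(np.float32)))
c=cam("top"); p=plate(c); print(cv2.minAreaRect((p[:,:2]*1000).astype(np.float32)))
E
```

```text
[ 0.53171177 -0.08565276  0.08180752] [ 3.14131375e+00 -1.19378098e-04  4.10757210e-01] [-0.49049511  0.79697625  0.74716106]
((590.1604614257812, -60.79679870605469), (99.18290710449219, 109.63542175292969), 23.54689598083496)
((598.6895751953125, -5.078081130981445), (22.77789878845215, 52.63457489013672), 88.46800231933594)
```

View pics/w2.png

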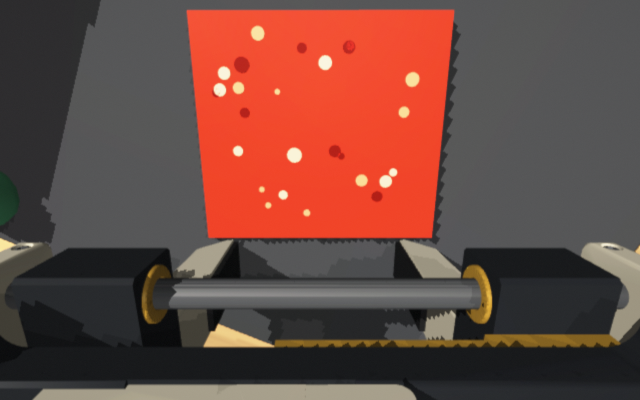

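```bash
python3 - <<'E'
from h import *
C=np.array([.5902,-.0608]);a=np.radians(23.55);R0=.050;end=np.radians(-1.95)
cor=C+R0*np.array([np.sin(a),-np.cos(a)])
G=[];n=11
for i in range(1,n+1):
    t=a+(end-a)*i/n; c=cor+R0*np.array([-np.sin(t),np.cos(t)]); q=c-.0633*np.array([np.cos(t),np.sin(t)]); G.append((q[0],q[1],.0820,t))
print(c); rel(G,None)
E
```

```text
[ 0.61187883 -0.05666454]
[0.0029, -0.0019, -0.0003] [-0.0001, 0.0004, 0.0396]
[0.0051, -0.0043, -0.0003] [-0.0001, 0.0004, 0.0801]
[0.0073, -0.0067, -0.0003] [-0.0001, 0.0004, 0.1205]
[0.0097, -0.0089, -0.0003] [-0.0001, 0.0004, 0.161]
[0.0122, -0.0111, -0.0003] [-0.0001, 0.0004, 0.2015]
[0.0147, -0.0131, -0.0003] [-0.0001, 0.0004, 0.2419]
[0.0173, -0.0151, -0.0003] [-0.0001, 0.0004, 0.2824]
[0.02, -0.0169, -0.0003] [-0.0, 0.0004, 0.3228]
[0.0228, -0.0187, -0.0003] [-0.0, 0.0004, 0.3633]
[0.0256, -0.0203, -0.0003] [-0.0, 0.0004, 0.4038]
[0.0285, -0.0218, -0.0003] [-0.0, 0.0004, 0.4442]
```

Emit:
jog_arm(
  series=[
    [0.74, [0.003, -0.002, 0], [0, 0, 0.04]],
    [0.74, [0.005, -0.0043, 0], [0, 0, 0.08]],
    [0.74, [0.0073, -0.0067, 0], [0, 0, 0.12]],
    [0.74, [0.0097, -0.009, 0], [0, 0, 0.16]],
    [0.74, [0.012, -0.011, 0], [0, 0, 0.2]],
    [0.74, [0.0147, -0.013, 0], [0, 0, 0.24]],
    [0.74, [0.0173, -0.015, 0], [0, 0, 0.28]],
    [0.74, [0.02, -0.017, 0], [0, 0, 0.32]],
    [0.74, [0.0228, -0.0187, 0], [0, 0, 0.363]],
    [0.74, [0.0256, -0.0203, 0], [0, 0, 0.404]],
    [0.74, [0.0285, -0.0218, 0], [0, 0, 0.444]],
    [0.74, [0.0285, -0.0218, 0], [0, 0, 0.444]],
  ],
)

```text
time: 3.82
tool_pos: [0.5487, -0.0544, 0.0818]
tool_rot: [-3.142, 0.0, -0.035]
contact_force: [0.0, 0.2, -0.5]
opening: 0.0795
```

```bash
python3 - <<'E'
from h import *
s=status.observe();print(s["tool_pos"],s["tool_rot"],s["contact_force"])
c=cam("wrist"); cv2.imwrite("pics/w3.png",c["img"][:,:,::-1])
p=plate(c); print(cv2.minAreaRect((p[:,:2]*1000).astype(np.float32)))
E
```

```text
[ 0.54874639 -0.05441403  0.08175339] [-3.14157552e+00  1.01921457e-04 -3.53882299e-02] [ 0.02574475  0.23431399 -0.453893  ]
((609.313720703125, -58.038761138916016), (109.59587097167969, 99.83294677734375), 87.76634216308594)
```

View pics/w3.png

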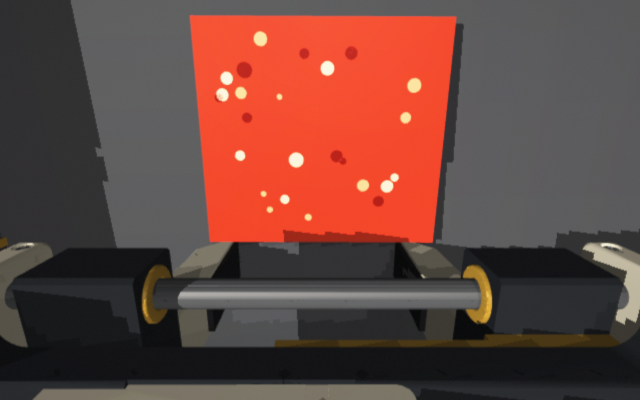

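The plate is now squared (87.8°, centre about (609, −58)). I'll back off, rise, turn the tool behind it and look at the slot.

Emit:
jog_arm(
  series=[
    [0.74, [-0.01, 0, 0], [0, 0, 0]],
    [0.74, [-0.02, 0, 0], [0, 0, 0]],
    [0.74, [-0.02, 0, -0.03], [0, 0, 0]],
    [0.74, [-0.02, 0, -0.07], [0, 0, -0.1]],
    [0.74, [-0.01, 0, -0.1], [0, 0, -0.22]],
    [0.74, [0, 0, -0.14], [0, 0, -0.34]],
    [0.74, [0.03, -0.03, -0.17], [0, 0, -0.46]],
    [0.74, [0.06, -0.06, -0.17], [0, 0, -0.58]],
    [0.74, [0.065, -0.06, -0.17], [0, 0, -0.7]],
    [0.74, [0.065, -0.06, -0.17], [0, 0, -0.82]],
    [0.74, [0.065, -0.06, -0.17], [0, 0, -0.94]],
    [0.74, [0.065, -0.06, -0.17], [0, 0, -1.06]],
  ],
)

```text
time: 4.87
tool_pos: [0.6157, 0.0032, 0.2513]
tool_rot: [-3.141, 0.001, 1.034]
contact_force: [-0.2, 0.0, 1.0]
opening: 0.0801
```

Emit:
jog_arm(
  series=[
    [0.74, [0, 0, 0], [0, 0, -0.12]],
    [0.74, [0, 0, 0], [0, 0, -0.24]],
    [0.74, [0, 0, 0], [0, 0, -0.36]],
    [0.74, [0, 0, 0], [0, 0, -0.48]],
    [0.74, [0, 0, 0], [0, 0, -0.511]],
    [0.74, [0, 0, 0], [0, 0, -0.511]],
    [0.74, [0, 0, 0], [0, 0, -0.511]],
  ],
)

```text
time: 5.45
tool_pos: [0.6156, 0.0028, 0.2516]
tool_rot: [-3.141, 0.0, 1.536]
contact_force: [-0.1, 0.4, -0.1]
opening: 0.0797
```

```bash
python3 - <<'E'
from h import *
s=status.observe();print(s["tool_pos"],s["tool_rot"],s["contact_force"])
c=cam("wrist"); cv2.imwrite("pics/w4.png",c["img"][:,:,::-1]); np.savez("pics/w4.npz",**c)
p=plate(c); print(cv2.minAreaRect((p[:,:2]*1000).astype(np.float32)))
E
```

```text
[0.61556776 0.0028465  0.25164962] [-3.14122543e+00  1.46895964e-04  1.53595454e+00] [-0.06515985  0.38062077 -0.06715332]
((609.5805053710938, -49.15544891357422), (92.85462951660156, 100.6932601928711), 88.0093994140625)
```

View pics/w4.png

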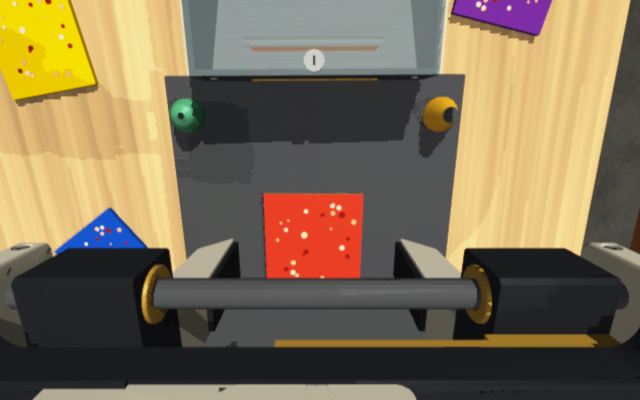

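```bash
python3 - <<'E'
from h import *
c=dict(np.load("pics/w4.npz"))
cv2.imwrite("pics/w4a.png",cv2.resize(c["img"][55:125,160:470,::-1],None,fx=2.5,fy=2.5,interpolation=cv2.INTER_CUBIC))
cv2.imwrite("pics/w4b.png",cv2.resize(c["img"][65:95,235:395,::-1],None,fx=5,fy=5,interpolation=cv2.INTER_CUBIC))
W=cloud(c)
print("deck z",np.nanmedian(W[150:190,200:400,2]))
d=abs(W[...,2]-.08)<.008
rows=[];
for v in range(140,230,4):
    us=np.where(d[v,120:520])[0]+120
    L,Rr=onplane(c,[[us[0]-.5,v],[us[-1]+.5,v]],.08); rows.append([L[0],L[1],Rr[0],Rr[1]])
r=np.array(rows)*1000
for a in (0,2):
    k=np.polyfit(r[:,a+1],r[:,a],1); res=r[:,a]-np.polyval(k,r[:,a+1]); print("edge",k,"deg",90-np.degrees(np.arctan(k[0])),res.std())
p=plate(c)*1000
for side in(-1,1):
    y=p[:,1]; # side edges
    for _ in (0,): 
        q=p[(y>-70)&(y<-10)]; med=np.median(p[:,0]); q=q[(q[:,0]-med)*side>40]; k=np.polyfit(q[:,1],q[:,0],1); print("plate side",k,90-np.degrees(np.arctan(k[0])))
q=p[(p[:,1]>-12)]; q=q[(abs(q[:,0]-610)<40)]; print("front",np.polyfit(q[:,0],q[:,1],1))
E
```

```text
deck z 0.07925664141809147
edge [3.26970673e-02 4.74462447e+02] deg 88.12726323367134 0.29009166460734015
edge [3.13123464e-02 7.52902352e+02] deg 88.20652070040518 0.28256185607104894
plate side [3.88739970e-02 5.61668015e+02] 87.77380498497037
plate side [3.78518092e-02 6.61113632e+02] 87.8322859620633
front [-0.03475659 18.48685626]
```

View pics/w4a.png

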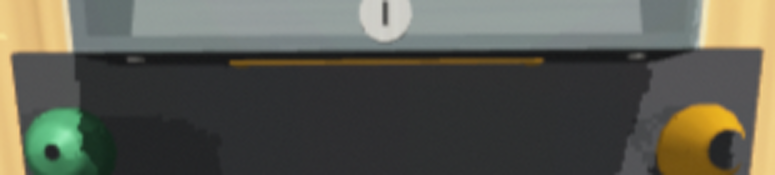

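View pics/w4b.png

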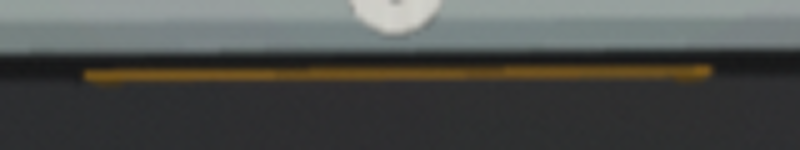

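```bash
python3 - <<'E'
from h import *
c=dict(np.load("pics/w4.npz"))
for z in (.08,.091,.095):
    P=onplane(c,[[251.6,80],[377.4,79],[314.5,79.5]],z)*1000; print(z,P.round(1).tolist(), "centre off deckline",P[2,0]-(613.68+.032*P[2,1]))
print(proj(c,[[.6171,.1055,.08],[.6171,.1055,.091],[.6171,.1055,.1]]))
h=cv2.cvtColor(c["img"],cv2.COLOR_RGB2HSV)[70:90,240:390]
m=(h[...,0]>10)&(h[...,0]<28)&(h[...,1]>120)&(h[...,2]>60);v,u=np.where(m);print(u.min()+240,u.max()+240,v.min()+70,v.max()+70)
W=cloud(c); print(W[70:90:1,316].round(3))
E
```

```text
0.08 [[558.7, 106.4, 80.0], [675.1, 103.2, 80.0], [616.9, 104.8, 80.0]] centre off deckline -0.10842110904832225
0.091 [[560.7, 105.4, 91.0], [673.2, 102.3, 91.0], [617.0, 103.9, 91.0]] centre off deckline -0.046338363297650176
0.095 [[561.4, 105.1, 95.0], [672.5, 102.0, 95.0], [617.0, 103.5, 95.0]] centre off deckline -0.02376281938836655
[[314.66125222  78.68106661]
 [314.59299073  77.56451117]
 [314.53342604  76.59020952]]
252 377 78 81
[[0.618 0.107 0.134]
 [0.618 0.106 0.134]
 [0.618 0.106 0.129]
 [0.618 0.105 0.129]
 [0.618 0.105 0.128]
 [0.618 0.104 0.129]
 [0.618 0.104 0.121]
 [0.618 0.104 0.11 ]
 [0.618 0.104 0.104]
 [0.618 0.104 0.093]
 [0.618 0.103 0.093]
 [0.618 0.104 0.078]
 [0.618 0.103 0.079]
 [0.618 0.102 0.078]
 [0.618 0.101 0.079]
 [0.618 0.1   0.079]
 [0.618 0.099 0.077]
 [0.618 0.098 0.079]
 [0.618 0.097 0.077]
 [0.618 0.096 0.08 ]]
```

The slot's brass trim spans (252..377, 80). Its centre lies on the deck centreline within 0.1 mm, giving slot ≈ (617.0, 104.0) mm and direction 88.15°. The plate is 2.6 mm to the +y side and turned −0.006 rad. I'll go behind it and push with a slight S-curve.

```bash
python3 - <<'E'
from h import *
rel([(.6059,-.1426,.2,1.5324),(.6059,-.1426,.1,1.5324),(.6059,-.1426,.082,1.5324)])
E
```

```text
[-0.1458, -0.0046, 0.0517] [-0.0002, 0.0001, 0.0034]
[-0.1457, -0.0046, 0.1517] [-0.0002, 0.0001, 0.0034]
[-0.1457, -0.0046, 0.1697] [-0.0002, 0.0001, 0.0034]
```

Emit:
jog_arm(
  series=[
    [0.52, [-0.036, -0.001, 0.01], [0, 0, 0]],
    [0.52, [-0.075, -0.002, 0.02], [0, 0, 0.003]],
    [0.52, [-0.114, -0.004, 0.03], [0, 0, 0.003]],
    [0.52, [-0.146, -0.0046, 0.04], [0, 0, 0.003]],
    [0.52, [-0.146, -0.0046, 0.07], [0, 0, 0.003]],
    [0.52, [-0.146, -0.0046, 0.11], [0, 0, 0.003]],
    [0.52, [-0.146, -0.0046, 0.14], [0, 0, 0.003]],
    [0.52, [-0.146, -0.0046, 0.16], [0, 0, 0.003]],
    [0.52, [-0.146, -0.0046, 0.1695], [0, 0, 0.003]],
    [0.52, [-0.146, -0.0046, 0.1695], [0, 0, 0.003]],
    [0.52, [-0.146, -0.0046, 0.1695], [0, 0, 0.003]],
  ],
)

```text
time: 6.42
tool_pos: [0.6065, -0.1428, 0.0828]
tool_rot: [3.141, 0.0, 1.533]
contact_force: [0.3, 0.7, 0.5]
opening: 0.0696
```

```bash
python3 - <<'E'
from h import *
s=status.observe();print(s["tool_pos"],s["tool_rot"],s["contact_force"],s["opening"])
c=cam("wrist"); cv2.imwrite("pics/w5.png",c["img"][:,:,::-1])
p=plate(c); print(cv2.minAreaRect((p[:,:2]*1000).astype(np.float32)))
E
```

```text
[ 0.60652874 -0.14283468  0.08281144] [3.14084545e+00 3.52446098e-04 1.53332475e+00] [0.26762371 0.70930206 0.46145692] 0.06958349454664153
((608.8955078125, -68.95803833007812), (88.03671264648438, 99.72127532958984), 87.8267593383789)
```

View pics/w5.png

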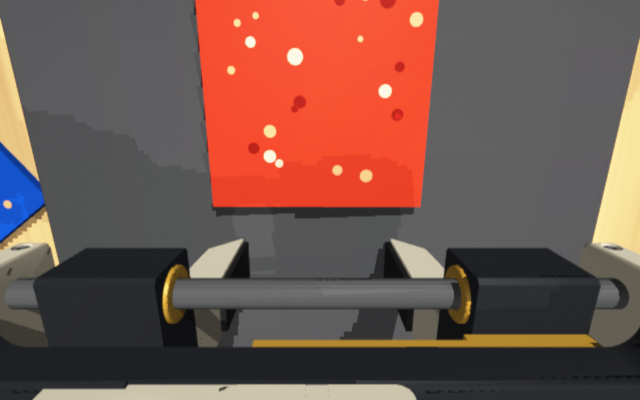

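```bash
cat > path.py <<'E'
from h import *
from scipy.optimize import brentq
slot=np.array([.6170,.1040]); D=88.15
u=np.array([np.cos(np.radians(D)),np.sin(np.radians(D))]); n=np.array([-u[1],u[0]])
def tosl(p): d=np.asarray(p)-slot; return d@u,d@n
def fromsl(x,y): return slot+x*u+y*n
E
python3 - <<'E'
from path import *
C=np.array([.6092,-.0577]); print(tosl(C)); h0=87.83
S=np.linspace(0,95,96)
def run(dl):
    h=np.interp(S,[0,15,80,95],[h0,D-dl,D-dl,D]); c=[C]
    for i in range(95):
        a=np.radians((h[i]+h[i+1])/2); c.append(c[-1]+.001*np.array([np.cos(a),np.sin(a)]))
    return h,np.array(c)
dl=brentq(lambda d:tosl(run(d)[1][-1])[1],-5,8); h,c=run(dl);print(dl,tosl(c[-1]))
G=[]
for off in (.078,.071,.067):
    a=np.radians(h0);q=C-off*np.array([np.cos(a),np.sin(a)]);G.append((*q,.082,a))
for s in list(range(0,96,4))+[95]:
    a=np.radians(h[s]);q=c[s]-.065*np.array([np.cos(a),np.sin(a)]);G.append((*q,.082,a))
rel(G,(.6064,-.1426,.0828,1.5332))
print(G[-1])
E
```

```text
(np.float64(-0.16186752415516095), np.float64(0.0025757763642031157))
1.815042005079019 (np.float64(-0.06690566894668352), np.float64(1.3231244421927528e-15))
[0.0069, -0.0004, 0.0008] [-0.0, -0.0, 0.0003]
[0.0139, -0.0004, 0.0008] [-0.0, -0.0, 0.0003]
[0.0179, -0.0004, 0.0008] [-0.0, -0.0, 0.0003]
[0.0199, -0.0004, 0.0008] [-0.0, -0.0, 0.0003]
[0.0239, -0.0008, 0.0008] [0.0, -0.0, 0.0072]
[0.028, -0.0013, 0.0008] [0.0, -0.0, 0.0142]
[0.032, -0.0016, 0.0008] [-0.0, -0.0, 0.0212]
[0.036, -0.0019, 0.0008] [0.0, -0.0, 0.0264]
[0.04, -0.0018, 0.0008] [0.0, -0.0, 0.0264]
[0.044, -0.0017, 0.0008] [0.0, -0.0, 0.0264]
[0.048, -0.0016, 0.0008] [0.0, -0.0, 0.0264]
[0.052, -0.0015, 0.0008] [0.0, -0.0, 0.0264]
[0.056, -0.0014, 0.0008] [0.0, -0.0, 0.0264]
[0.06, -0.0012, 0.0008] [0.0, -0.0, 0.0264]
[0.064, -0.0011, 0.0008] [0.0, -0.0, 0.0264]
[0.068, -0.001, 0.0008] [0.0, -0.0, 0.0264]
[0.072, -0.0009, 0.0008] [0.0, -0.0, 0.0264]
[0.076, -0.0008, 0.0008] [0.0, -0.0, 0.0264]
[0.08, -0.0007, 0.0008] [0.0, -0.0, 0.0264]
[0.0839, -0.0006, 0.0008] [0.0, -0.0, 0.0264]
[0.0879, -0.0005, 0.0008] [0.0, -0.0, 0.0264]
[0.0919, -0.0004, 0.0008] [0.0, -0.0, 0.0264]
[0.0959, -0.0003, 0.0008] [0.0, -0.0, 0.0264]
[0.0999, -0.0002, 0.0008] [0.0, -0.0, 0.0264]
[0.1039, 0.0004, 0.0008] [0.0, -0.0, 0.0179]
[0.1079, 0.001, 0.0008] [0.0, -0.0, 0.0095]
[0.1119, 0.0016, 0.0008] [0.0, -0.0, 0.001]
[0.1149, 0.002, 0.0008] [0.0, 0.0, -0.0053]
(np.float64(0.6127416917922008), np.float64(-0.02783691558694576), 0.082, np.float64(1.5385077356330017))
```

Emit:
jog_arm(
  series=[
    [0.52, [0.007, -0.0004, 0.001], [0, 0, 0]],
    [0.52, [0.014, -0.0004, 0.001], [0, 0, 0]],
    [0.52, [0.018, -0.0004, 0.001], [0, 0, 0]],
    [0.52, [0.02, -0.0004, 0.001], [0, 0, 0]],
    [0.52, [0.024, -0.0008, 0.001], [0, 0, 0.007]],
    [0.52, [0.028, -0.0013, 0.001], [0, 0, 0.014]],
    [0.52, [0.032, -0.0016, 0.001], [0, 0, 0.021]],
    [0.52, [0.036, -0.0019, 0.001], [0, 0, 0.0264]],
    [0.52, [0.04, -0.0018, 0.001], [0, 0, 0.0264]],
    [0.52, [0.044, -0.0017, 0.001], [0, 0, 0.0264]],
    [0.52, [0.048, -0.0016, 0.001], [0, 0, 0.0264]],
    [0.52, [0.052, -0.0015, 0.001], [0, 0, 0.0264]],
  ],
)

```text
time: 7.47
tool_pos: [0.6067, -0.0903, 0.0813]
tool_rot: [3.142, 0.0, 1.507]
contact_force: [0.7, -1.0, 0.1]
opening: 0.0699
```

```bash
python3 - <<'E'
from path import *
s=status.observe();print(s["tool_pos"],s["tool_rot"],s["contact_force"],s["opening"])
c=cam("wrist"); cv2.imwrite("pics/w6.png",c["img"][:,:,::-1])
p=plate(c)*1000; q=p[(p[:,1]<np.nanmin(p[:,1])+60)]
mx=np.median(p[:,0]);
for sd in(-1,1):
    e=q[((q[:,0]-mx)*sd>40)&(q[:,1]>q[:,1].min()+8)]; k=np.polyfit(e[:,1],e[:,0],1); print(k,90-np.degrees(np.arctan(k[0])))
e=p[abs(p[:,0]-mx)<35]; e=e[e[:,1]<e[:,1].min()+6]; print("rear y",e[:,1].mean(), "tool dist", e[:,1].mean()-s["tool_pos"][1]*1000)
E
```

```text
[ 0.60667799 -0.09027907  0.08126206] [3.14157381e+00 7.12312538e-05 1.50737227e+00] [ 0.66557153 -1.04647347  0.08919938] 0.06986115047963636
[6.46989835e-02 5.63009569e+02] 86.29818077303332
[6.35190216e-02 6.62306451e+02] 86.3655108778311
rear y -78.07252525566341 tool dist 12.206544268037987
```

View pics/w6.png

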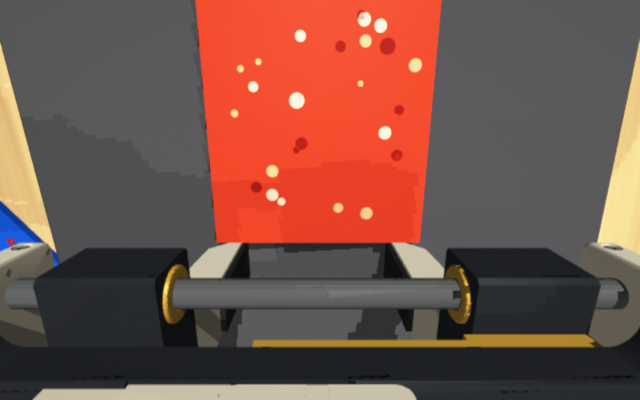

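Emit:
jog_arm(
  series=[
    [0.52, [0.004, 0, 0], [0, 0, 0]],
    [0.52, [0.008, 0, 0], [0, 0, 0]],
    [0.52, [0.012, 0, 0], [0, 0, 0]],
    [0.52, [0.016, 0, 0], [0, 0, 0]],
    [0.52, [0.02, 0, 0], [0, 0, 0]],
    [0.52, [0.024, 0, 0], [0, 0, 0]],
    [0.52, [0.028, 0, 0], [0, 0, 0]],
    [0.52, [0.032, 0, 0], [0, 0, 0]],
    [0.52, [0.036, 0, 0], [0, 0, 0]],
    [0.52, [0.04, 0, 0], [0, 0, 0]],
    [0.52, [0.044, 0, 0], [0, 0, 0]],
    [0.52, [0.046, 0, 0], [0, 0, 0]],
  ],
)

```text
time: 8.52
tool_pos: [0.6096, -0.0441, 0.0813]
tool_rot: [3.142, -0.0, 1.508]
contact_force: [-0.3, 0.3, -1.7]
opening: 0.0701
```

Emit:
jog_arm(
  series=[
    [0.52, [0.003, 0.0004, 0], [0, 0, -0.006]],
    [0.52, [0.006, 0.0008, 0], [0, 0, -0.0127]],
    [0.52, [0.009, 0.0012, 0], [0, 0, -0.019]],
    [0.52, [0.012, 0.0015, 0], [0, 0, -0.0254]],
    [0.52, [0.015, 0.0018, 0], [0, 0, -0.0317]],
    [0.52, [0.015, 0.0018, 0], [0, 0, -0.0317]],
    [0.52, [0.015, 0.0018, 0], [0, 0, -0.0317]],
  ],
)

```text
time: 9.1
tool_pos: [0.6123, -0.0297, 0.0813]
tool_rot: [3.142, 0.0, 1.539]
contact_force: [1.0, -0.1, -0.3]
opening: 0.0696
```

```bash
python3 - <<'E'
from path import *
s=status.observe();print(s["tool_pos"],s["tool_rot"],s["contact_force"],s["opening"])
E
```

```text
[ 0.61230984 -0.02967733  0.08128469] [3.14157650e+00 5.51923914e-05 1.53946002e+00] [ 0.9630163  -0.0812895  -0.30977115] 0.06960269307684057
```

Emit:
jog_arm(
  series=[
    [0.52, [-0.004, 0, 0], [0, 0, 0]],
    [0.52, [-0.006, 0, -0.01], [0, 0, 0]],
    [0.52, [-0.006, 0, -0.05], [0, 0, 0]],
    [0.52, [-0.006, 0, -0.09], [0, 0, 0]],
    [0.52, [0.0, 0, -0.11], [0, 0, 0]],
    [0.52, [0.01, 0, -0.11], [0, 0, 0]],
    [0.52, [0.01, 0, -0.11], [0, 0, 0]],
    [0.52, [0.01, 0, -0.11], [0, 0, 0]],
    [0.52, [0.01, 0, -0.11], [0, 0, 0]],
  ],
)

```text
time: 9.85
tool_pos: [0.6117, -0.0201, 0.1898]
tool_rot: [-3.139, -0.0, 1.539]
contact_force: [0.4, 0.3, -0.8]
opening: 0.07
```

```bash
cat > meas.py <<'E'
from path import *
import sys
s=status.observe();print(s["tool_pos"],s["tool_rot"],s["contact_force"])
c=cam("wrist"); f=sys.argv[1]; cv2.imwrite(f"pics/{f}.png",c["img"][:,:,::-1]); np.savez(f"pics/{f}.npz",**c)
def sl(P): d=P[:,:2]-slot; return np.c_[d@u,d@n]*1000
p=sl(plate(c)); my=np.median(p[:,1]); xr=(p[:,0].min(),p[:,0].max()); print("x range",xr)
for sd in (1,-1):
    e=p[((p[:,1]-my)*sd>35)&(p[:,0]>xr[0]+8)&(p[:,0]<xr[1]-8)]; k=np.polyfit(e[:,0],e[:,1],1); print("side",k,"at front",np.polyval(k,xr[1]))
e=p[(abs(p[:,1]-my)<40)&(p[:,0]>xr[1]-5)];print("front",np.polyfit(e[:,1],e[:,0],1))
# deck edges
W=cloud(c); d=abs(W[...,2]-.08)<.008; r=[]
for v in range(60,230,3):
    us=np.where(d[v,60:580])[0]+60
    if len(us)>150 and us[0]>61 and us[-1]<578: r.append(sl(onplane(c,[[us[0]-.5,v],[us[-1]+.5,v]],.08)).ravel())
r=np.array(r)
if len(r):
  for a in (0,2):
    g=abs(abs(r[:,a+1])-140)<6
    if g.sum()>5: k=np.polyfit(r[g,a],r[g,a+1],1); print("deck edge",k,g.sum())
h=cv2.cvtColor(c["img"],cv2.COLOR_RGB2HSV)
m=(h[...,0]>10)&(h[...,0]<28)&(h[...,1]>120)&(h[...,2]>60)&(abs(W[...,1]-.104)<.006)&(abs(W[...,0]-.617)<.07)&(W[...,2]<.11)
v,uu=np.where(m)
if len(v): print("trim px",uu.min(),uu.max(),v.min(),v.max(),sl(onplane(c,[[uu.min()-.5,np.median(v)],[uu.max()+.5,np.median(v)]],.092)).tolist())
E
python3 meas.py w7
```

```text
[ 0.61172437 -0.02007462  0.18977783] [-3.13859092e+00 -1.84073954e-05  1.53916493e+00] [ 0.35364822  0.26779437 -0.77053822]
x range (np.float64(-121.24916991728895), np.float64(-11.263082085454382))
side [1.38468645e-04 4.97704736e+01] at front 49.76891403408797
side [ 2.20334401e-03 -4.93129292e+01] at front -49.337745616498175
front [-2.97562568e-03 -1.16276230e+01]
deck edge [3.79316760e-03 1.39243551e+02] 53
deck edge [ 4.51457088e-03 -1.38608379e+02] 57
trim px 238 399 34 40 [[0.014798927211461865, 56.82798619898169], [0.009711867119829756, -55.668583310486596]]
```

View pics/w7.png

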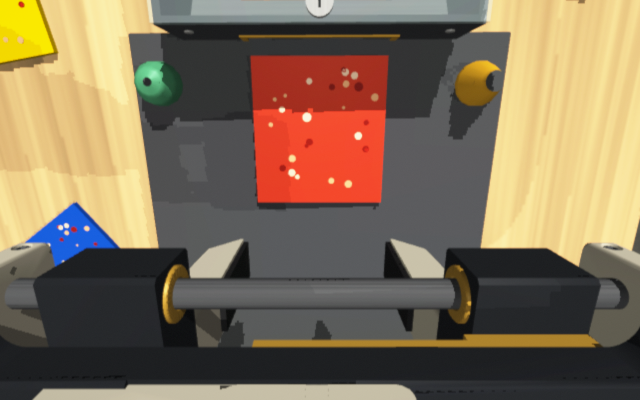

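Close view: the plate front at row 55 lies parallel to the trim at (238..399, 37). Offset is about 0.3 mm and yaw error about 0.002 rad, within the ±1.5 mm clearance. Returning behind it and easing forward.

Emit:
jog_arm(
  series=[
    [0.52, [-0.016, 0, 0.01], [0, 0, -0.002]],
    [0.52, [-0.016, 0, 0.05], [0, 0, -0.002]],
    [0.52, [-0.016, 0, 0.085], [0, 0, -0.002]],
    [0.52, [-0.016, 0, 0.102], [0, 0, -0.002]],
    [0.52, [-0.016, 0, 0.109], [0, 0, -0.002]],
    [0.52, [-0.016, 0, 0.1095], [0, 0, -0.002]],
    [0.52, [-0.013, 0, 0.1095], [0, 0, -0.002]],
    [0.52, [-0.01, 0, 0.1095], [0, 0, -0.002]],
    [0.52, [-0.007, 0, 0.1095], [0, 0, -0.002]],
    [0.52, [-0.004, 0, 0.1095], [0, 0, -0.002]],
    [0.52, [-0.002, 0, 0.1095], [0, 0, -0.002]],
    [0.52, [-0.002, 0, 0.1095], [0, 0, -0.002]],
  ],
)

```text
time: 10.9
tool_pos: [0.6126, -0.0213, 0.0817]
tool_rot: [-3.142, -0.0, 1.542]
contact_force: [0.3, -0.3, -0.6]
opening: 0.0696
```

```bash
python3 - <<'E'
from path import *
s=status.observe();print(s["tool_pos"],s["tool_rot"],s["contact_force"],tosl(s["tool_pos"][:2]))
c=cam("wrist"); cv2.imwrite("pics/w8.png",c["img"][:,:,::-1])
p=plate(c);d=(p[:,:2]-slot)*1000;x=d@u;y=d@n; 
for sd in(1,-1):
    e=(y*sd>35)&(x>x.min()+8)&(x<x.max()-8); print(np.polyfit(x[e],y[e],1))
e=(abs(y)<35)&(x<x.min()+5);print("rear",np.polyfit(y[e],x[e],1))
E
```

```text
[ 0.61255812 -0.02128294  0.08174394] [-3.14153695e+00 -5.52549556e-05  1.54166541e+00] [ 0.29504162 -0.25418852 -0.55276145] (np.float64(-0.1253610401123838), np.float64(0.0003950555580368443))
[2.24827522e-03 4.97776880e+01]
[ 2.64684847e-03 -4.93444584e+01]
rear [-3.23493688e-03 -1.13088186e+02]
```

View pics/w8.png

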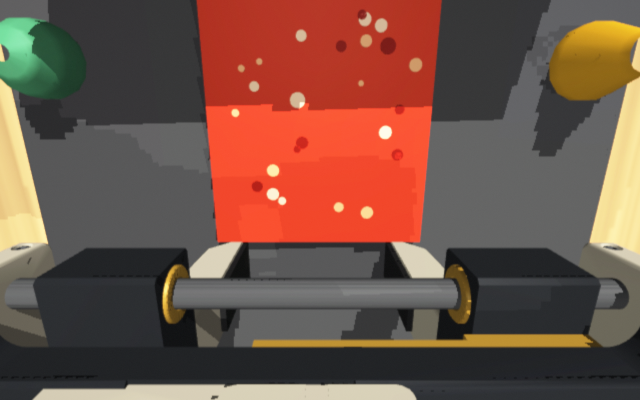

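Emit:
jog_arm(
  series=[
    [0.52, [0.0015, 0, 0], [0, 0, 0]],
    [0.52, [0.003, 0, 0], [0, 0, 0]],
    [0.52, [0.0045, 0, 0], [0, 0, 0]],
    [0.52, [0.006, 0, 0], [0, 0, 0]],
    [0.52, [0.0075, 0, 0], [0, 0, 0]],
  ],
)

```text
time: 11.37
tool_pos: [0.6128, -0.0143, 0.0818]
tool_rot: [3.142, 0.0, 1.541]
contact_force: [-0.2, -1.3, -0.3]
opening: 0.0697
```

```bash
python3 - <<'E'
from path import *
s=status.observe();print(s["tool_pos"],s["contact_force"],s["torque"],tosl(s["tool_pos"][:2]))
E
```

```text
[ 0.6127851 -0.0142993  0.0818077] [-0.23032443 -1.26422601 -0.31241533] [-0.15143416 -0.10940348  0.00121428] (np.float64(-0.1183737084031796), np.float64(0.00039365186287956274))
```

Emit:
jog_arm(
  series=[
    [0.52, [0.0015, 0, 0], [0, 0, 0]],
    [0.52, [0.003, 0, 0], [0, 0, 0]],
    [0.52, [0.0045, 0, 0], [0, 0, 0]],
    [0.52, [0.006, 0, 0], [0, 0, 0]],
  ],
)

```text
time: 11.7
tool_pos: [0.613, -0.0082, 0.0818]
tool_rot: [3.142, 0.0, 1.541]
contact_force: [-0.3, -0.7, -0.2]
opening: 0.0698
```

```bash
python3 - <<'E'
from path import *
s=status.observe();print(s["tool_pos"],s["contact_force"],s["torque"],tosl(s["tool_pos"][:2]))
c=cam("wrist"); cv2.imwrite("pics/w9.png",c["img"][:,:,::-1])
p=plate(c);d=(p[:,:2]-slot)*1000;x=d@u;y=d@n; 
for sd in(1,-1):
    e=(y*sd>35)&(x>x.min()+8)&(x<x.max()-8); print(np.polyfit(x[e],y[e],1))
e=(abs(y)<35)&(x<x.min()+5);print("rear",np.polyfit(y[e],x[e],1))
E
```

```text
[ 0.61295455 -0.00824102  0.08177589] [-0.31618858 -0.71936862 -0.20311821] [-0.17823359 -0.14885497 -0.0224278 ] (np.float64(-0.11231311527886045), np.float64(0.00041986221794666366))
[1.74520076e-03 4.97652902e+01]
[ 2.61494328e-03 -4.92885050e+01]
rear [-2.65464342e-03 -1.00052230e+02]
```

The front is about 10 mm inside the slot with roughly 1 N. Continuing gently.

Emit:
jog_arm(
  series=[
    [0.52, [0.002, 0, 0], [0, 0, 0]],
    [0.52, [0.004, 0, 0], [0, 0, 0]],
    [0.52, [0.006, 0, 0], [0, 0, 0]],
    [0.52, [0.008, 0, 0], [0, 0, 0]],
    [0.52, [0.01, 0, 0], [0, 0, 0]],
    [0.52, [0.012, 0, 0], [0, 0, 0]],
    [0.52, [0.014, 0, 0], [0, 0, 0]],
    [0.52, [0.016, 0, 0], [0, 0, 0]],
  ],
)

```text
time: 12.42
tool_pos: [0.6134, 0.0078, 0.0818]
tool_rot: [3.142, 0.0, 1.541]
contact_force: [0.1, -1.4, -0.3]
opening: 0.07
```

Emit:
jog_arm(
  series=[
    [0.52, [0.002, 0, 0], [0, 0, 0]],
    [0.52, [0.004, 0, 0], [0, 0, 0]],
    [0.52, [0.006, 0, 0], [0, 0, 0]],
    [0.52, [0.008, 0, 0], [0, 0, 0]],
    [0.52, [0.01, 0, 0], [0, 0, 0]],
  ],
)

```text
time: 12.83
tool_pos: [0.6137, 0.0176, 0.0818]
tool_rot: [-3.142, 0.0, 1.541]
contact_force: [-1.1, -2.2, 0.2]
opening: 0.0701
```

```bash
python3 - <<'E'
from path import *
s=status.observe();print(s["tool_pos"],s["contact_force"],s["torque"],tosl(s["tool_pos"][:2]))
c=cam("wrist"); cv2.imwrite("pics/w10.png",c["img"][:,:,::-1])
p=plate(c);d=(p[:,:2]-slot)*1000;x=d@u;y=d@n; 
for sd in(1,-1):
    e=(y*sd>35)&(x>x.min()+8)&(x<-5); print(np.polyfit(x[e],y[e],1))
e=(abs(y)<35)&(x<x.min()+5);print("rear",np.polyfit(y[e],x[e],1))
E
```

```text
[0.61372622 0.01763334 0.08177315] [-1.12177992 -2.23095854  0.19640929] [-0.32910784 -0.15978866  0.02478101] (np.float64(-0.08642732778314184), np.float64(0.0004839024209519993))
[2.63885723e-03 4.97779168e+01]
[ 2.67533669e-03 -4.92944441e+01]
rear [-2.60601975e-03 -7.41636508e+01]
```

View pics/w10.png

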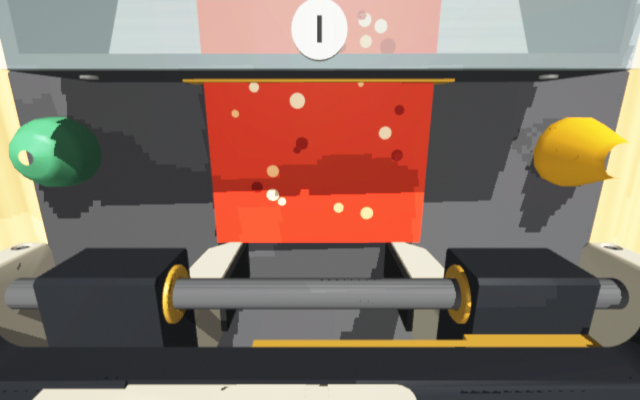

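The plate is running straight in under the trim (row 80), with the fingers flush on its rear edge at row 242. Its centre is still about 19 mm short of the face.

Emit:
jog_arm(
  series=[
    [0.52, [0.002, 0, 0], [0, 0, 0]],
    [0.52, [0.004, 0, 0], [0, 0, 0]],
    [0.52, [0.006, 0, 0], [0, 0, 0]],
    [0.52, [0.008, 0, 0], [0, 0, 0]],
    [0.52, [0.01, 0, 0], [0, 0, 0]],
    [0.52, [0.012, 0, 0], [0, 0, 0]],
    [0.52, [0.014, 0, 0], [0, 0, 0]],
    [0.52, [0.016, 0, 0], [0, 0, 0]],
    [0.52, [0.018, 0, 0], [0, 0, 0]],
    [0.52, [0.02, 0, 0], [0, 0, 0]],
  ],
)

```text
time: 13.72
tool_pos: [0.6142, 0.0381, 0.0816]
tool_rot: [-3.141, -0.0, 1.541]
contact_force: [0.1, -0.1, 0.5]
opening: 0.0697
```

Emit:
jog_arm(
  series=[
    [0.52, [0.002, 0, 0], [0, 0, 0]],
    [0.52, [0.004, 0, 0], [0, 0, 0]],
    [0.52, [0.006, 0, 0], [0, 0, 0]],
    [0.52, [0.008, 0, 0], [0, 0, 0]],
    [0.52, [0.01, 0, 0], [0, 0, 0]],
    [0.52, [0.012, 0, 0], [0, 0, 0]],
    [0.52, [0.014, 0, 0], [0, 0, 0]],
    [0.52, [0.016, 0, 0], [0, 0, 0]],
  ],
)

```text
time: 14.38
tool_pos: [0.6148, 0.0538, 0.0818]
tool_rot: [3.142, 0.0, 1.541]
contact_force: [-0.3, -0.4, -0.3]
opening: 0.0697
```

```bash
python3 - <<'E'
from path import *
s=status.observe();print(s["tool_pos"],s["contact_force"],s["torque"],tosl(s["tool_pos"][:2]))
c=cam("wrist"); cv2.imwrite("pics/w11.png",c["img"][:,:,::-1])
E
```

```text
[0.61479622 0.05379064 0.08177585] [-0.28320597 -0.42533612 -0.33407584] [-0.00319048 -0.14824926  0.0599303 ] (np.float64(-0.05025433645872859), np.float64(0.0005817232767822172))
```

View pics/w11.png

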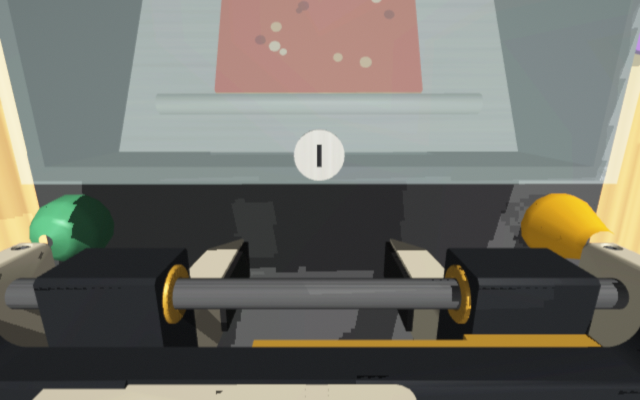

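The plate has tipped and slid down the chute; it is visible through the lid at (318,45), beyond the flap. Retracting to look.

Emit:
jog_arm(
  series=[
    [0.52, [-0.01, 0, 0], [0, 0, 0]],
    [0.52, [-0.02, 0, -0.01], [0, 0, 0]],
    [0.52, [-0.03, 0, -0.04], [0, 0, 0]],
    [0.52, [-0.05, 0, -0.08], [0, 0, 0]],
    [0.52, [-0.07, 0, -0.12], [0, 0, 0]],
    [0.52, [-0.07, -0.03, -0.13], [0, 0, 0]],
    [0.52, [-0.07, -0.07, -0.13], [0, 0, 0]],
    [0.52, [-0.07, -0.1, -0.13], [0, 0, 0]],
    [0.52, [-0.07, -0.14, -0.13], [0, 0, 0]],
    [0.52, [-0.07, -0.14, -0.13], [0, 0, 0]],
    [0.52, [-0.07, -0.14, -0.13], [0, 0, 0]],
    [0.52, [-0.07, -0.14, -0.13], [0, 0, 0]],
  ],
)

```text
time: 15.43
tool_pos: [0.4738, -0.0132, 0.2131]
tool_rot: [3.138, 0.001, 1.54]
contact_force: [-0.5, -0.8, 0.6]
opening: 0.0698
```

```bash
python3 - <<'E'
from path import *
ims=[]
c=cam("top"); a=cv2.resize(c["img"][110:250,200:430],(690,420),interpolation=cv2.INTER_CUBIC); cv2.imwrite("pics/t9.png",a[:,:,::-1])
c=cam("scene"); a=cv2.resize(c["img"][130:310,180:430],None,fx=3,fy=3,interpolation=cv2.INTER_CUBIC); cv2.imwrite("pics/s9.png",a[:,:,::-1])
print(status.observe()["tool_pos"],status.observe()["time"])
E
```

```text
[ 0.47430733 -0.01293176  0.21244629] 15.5333
```

View pics/t9.png

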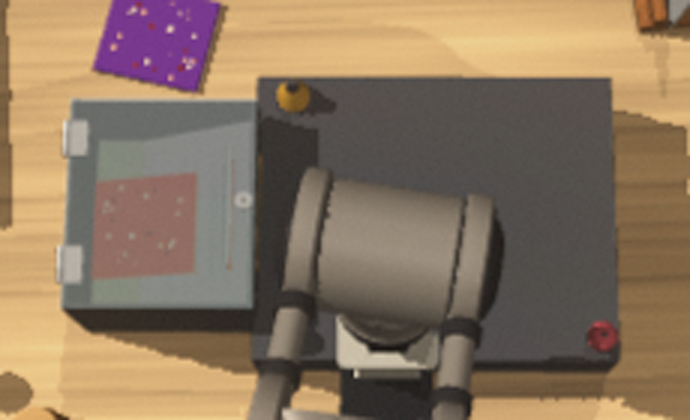

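View pics/s9.png

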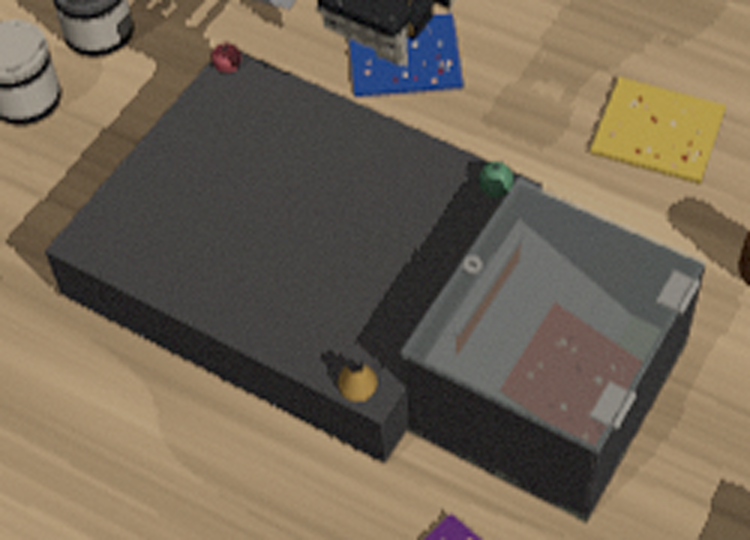

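Emit:
jog_arm(
  series=[
    [0.52, [0, 0, 0], [0, 0, 0]],
    [0.52, [0, 0, 0], [0, 0, 0]],
    [0.52, [0, 0, 0], [0, 0, 0]],
    [0.52, [0, 0, 0], [0, 0, 0]],
    [0.52, [0, 0, 0], [0, 0, 0]],
    [0.52, [0, 0, 0], [0, 0, 0]],
    [0.52, [0, 0, 0], [0, 0, 0]],
    [0.52, [0, 0, 0], [0, 0, 0]],
    [0.52, [0, 0, 0], [0, 0, 0]],
    [0.52, [0, 0, 0], [0, 0, 0]],
    [0.52, [0, 0, 0], [0, 0, 0]],
    [0.52, [0, 0, 0], [0, 0, 0]],
  ],
)

```text
time: 16.53
tool_pos: [0.4728, -0.0122, 0.2118]
tool_rot: [3.142, 0.0, 1.541]
contact_force: [-0.5, -0.3, -0.4]
opening: 0.0697
```

```bash
python3 - <<'E'
from path import *
c=cam("scene"); a=cv2.resize(c["img"][130:310,180:430],None,fx=3,fy=3,interpolation=cv2.INTER_CUBIC)[:,:,::-1]; cv2.imwrite("pics/s10.png",a)
b=cv2.imread("pics/s9.png");o=cv2.imread("pics/scene1.png"); d=cv2.absdiff(a,b)[150:,330:]; print("box region diff vs 1s ago",d.mean(),d.max())
# box floor: expected projection
ctr=fromsl(.105,0); print("box mid px",(proj(c,[[*ctr,.015]])-[180,130])*3)
for p in [(.06,0),(.17,0)]:
    print(p,(proj(c,[[*fromsl(*p),.015]])-[180,130])*3)
crop=lambda i:i[210:370,430:560]
cv2.imwrite("pics/flap.png",cv2.resize(np.hstack([crop(o),crop(a)]),None,fx=3,fy=3))
E
```

```text
box region diff vs 1s ago 1.737004477004477 17
box mid px [[565.27538705 384.83168598]]
(0.06, 0) [[519.27402007 362.45909434]]
(0.17, 0) [[633.44422292 417.98534266]]
```

View pics/flap.png

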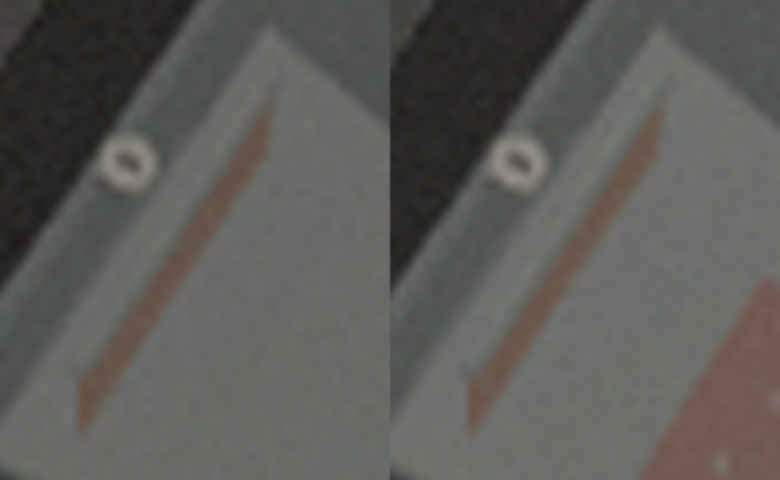

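The flap looks exactly as it did at the start (closed), the plate is at rest in the box, the bystanders are in place and the arm is clear. Handing in.

```bash
python3 - <<'E'
from cell import job
print(job.hand_in())
E
```

```text
the job is handed in; nothing more can be done
None
```

The red swatch is in the collecting box with the flap closed behind it, and the job is handed in, about 17 s into the 72 s limit. `hand_in()` gives no verdict, so the result rests on my own checks.

I squared the swatch with a two-finger push round an arc on its side. I then pushed it from behind along a slight S-curve, checked its fit against the slot trim and eased it through. At the slot it was about 0.3 mm off centre and 0.002 rad off square, and the pushing force stayed at about 2.5 N or less in the readings I took.

**Last checks:**
- **Swatch:** the top and scene pictures show it at rest at the lower end of the box. The box area did not change in the last second before handing in.
- **Flap:** it looks the same as in the first picture, which was taken with it closed.
- **Bystanders:** dome, cone and bead look unmoved in the scene picture. In the last pictures I viewed the blue, yellow and purple look-alikes as far as they show; the blue one is partly hidden by the gripper. I did not re-measure the tins, bobbin or jar; the arm only passed above or away from them.
- **Arm:** it is raised clear and touching nothing, with a wrist force under 1 N.
- **Disagreements:** the cameras differed by up to about 2 mm on the swatch's position. The finger contact offset came out 1–4 mm larger by the wrist camera than the nominal value. Neither affected the outcome.

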